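# Hang the spice ledge on its stud

### The job

Pick up the small blue spice ledge by its wooden grip and hang it on the oak mounting stand: slip the wide part of its keyhole over the brass stud head until its back is flush with the board, then slide it down as far as it goes so that it locks behind the head, and let go so that it hangs upright. Work gently, feeling for the stud rather than forcing the ledge against it, and leave the mug and the salt shaker alone.

Things in the scene. Friction and masses are not known exactly. Their poses are not given: they have to be found in the camera images.
- ledge_grip (a point): Centre of the pale wooden grip of the loose blue metal spice ledge (0.24 to 0.4 kg), which starts standing on the worktop. The grip is 32 (x) by 20 (y, the width to grasp) by 40 mm high and sticks out of the front of the ledge's back plate; this point is 122 mm above the ledge's underside and 20 mm before the plate's rear face. x points out of the ledge's back, z up.
- ledge_keyhole (a point): Centre of the wide part (24 mm wide, 21 high, corners cut) of the keyhole, on the rear face of the ledge's back plate, 60 mm above its underside. Plate 90 wide, 130 high, 4 mm thick; the shelf floor sticks out 56 mm to -x. A slot 12 mm wide runs straight up (+z) from it; a neck at its end has its centre 34 mm above this point. Axes as ledge_grip.
- stand: Fixed oak stand: upright board 150 mm wide (y), 18 thick, its top 185 mm above the worktop, on a foot 190 mm wide and 18 high that reaches 67 mm before the board. Origin on the worktop below the middle of the board's front face; x points into the board, z up. A headed stud sticks out of the front face to -x.
- mug: White patterned mug, 82 x 114 x 91 mm, origin at the centre of its underside, standing on the worktop; to be left alone.
- salt: Salt shaker with a metal cap, 44 mm across and 90 mm high, origin at the centre of its underside, standing on the worktop; to be left alone.
- slot_middle (a point): Middle of the board's vertical slot, on its front face, 150 mm up; axes as stand. The stud is clamped here but up to 15 mm higher or lower (same y): its height is not reported, find it by feel or sight. Neck 8 mm thick, 7 mm long; flat brass head 18 mm across, 4 mm thick, its front 11 mm before the board. It does not give.

How it is judged:
On the way, in this order (a step that is already met when the one before it is completed fails the run):
1. the ledge is lifted off the worktop (height (world z) of ledge_keyhole above 0.1 m), for 0.1 s.
2. the wide hole is over the stud head: the back of the ledge is flush with the board, not yet slid down (x of ledge_keyhole in the frame of stand between -0.0045 and 0.004 m and y of ledge_keyhole in the frame of stand between -0.006 and 0.006 m and z of ledge_keyhole in the frame of stand between 0.133 and 0.17 m), for 0.04 s.
At the end, for the whole second after the job is handed in: The ledge hangs on the stud by itself, at rest: back within 4.5 mm of the board, keyhole within 6 mm of the board's middle line, upright and square to the board within 0.12 rad, slid down so that the wide hole's centre is 98 to 133 mm above the worktop (x of ledge_keyhole in the frame of stand between -0.0045 and 0.003 m and y of ledge_keyhole in the frame of stand between -0.006 and 0.006 m and z of ledge_keyhole in the frame of stand between 0.098 and 0.133 m and angle between ledge_keyhole's own z axis and vertical below 0.12 rad and angle between the x axis of ledge_keyhole and the x axis of stand, either way round below 0.12 rad and linear speed of ledge below 0.02 m/s); the robot touches nothing.
It fails at once if the ledge is pressed against the stand or its stud with more than 24 N (contact force between ledge and stand above 24 N).
It fails at once if the mug is moved by more than 20 mm (distance of mug from where it was at the start of the episode above 0.02 m).
It fails at once if the salt shaker is moved by more than 20 mm (distance of salt from where it was at the start of the episode above 0.02 m).
It also fails if it takes over 72 s, if anything falls off the work surface, if the arm or the gripper's body presses on something with over 40 N, if the wrist force passes 120 N, or if a joint passes its speed limit or range.

### The arm

A 6-joint arm with a two-finger parallel gripper is mounted at the origin on a cart in front of the work surface, level with it; the furniture and walls round the work are solid. World frame = base frame: x ahead of the robot, y to its left, z up, the work surface at z = 0. Lengths are in m, angles in rad, forces in N, time in s.
With the tool pointing down it reaches from about 0.35 to 1 m from the base axis. Payload 7.1 kg.
Tool frame: the origin (TCP) lies between the finger pads; the fingertips stand 22 mm ahead of it and the grasp point (between the pads) lies 3 mm ahead of it; z points along the fingers, y is the line along which they close (so a half turn about z gives the same grasp; the last joint's range is limited). The gripper opens to 85 mm and grips with 20 to 120 N. Pads are 22 mm wide; open, the fingers measure 114 mm over their backs; the gripper's body (76 mm by 85 mm) begins 54 mm behind the grasp point. The pads swing forward as they close: fully open they stand 13 mm farther back than shut.
Start: joints at [1.082, 0.423, 1.63, -0, 1.089, -0.019], TCP at [0.283, 0.557, 0.253] pointing down, gripper open.
Joint ranges: [-3, 3], [-0.9, 2.11], [0.09, 2.58], [-1.31, 4.45], [0.11, 2.69], [-2.54, 2.54]. Speed limits (rad/s): [2.39, 2.39, 3.01, 3.14, 3.14, 3.14].

### API

Orientations are given as a rotation vector (axis times angle).
In Python, from rig import manip gives the robot as it stands. The module is installed in compiled form; this text tells all that it offers. Calls block until the motion is done:
- manip.move_to(position, orientation): joint-space move of the TCP to a pose.
- manip.servo_line(position, orientation=None, rate=0.15): straight line of the TCP; orientation=None keeps the orientation; rate is the mean speed in m/s.
- manip.set_joints(angles): joint-space move.
- manip.command_gripper(opening, f_grip=None): finger opening in m; f_grip is the grip in N (None keeps the last); returns when the fingers have stopped.
- manip.hold(seconds).
- manip.solve_ik(position, orientation): joint angles nearest the present ones, or None.
- manip.camera(name): name is "side" or "top" or "wrist"; returns a dict with "image" (480x640x3 uint8, red, green, blue), "fx", "fy", "cx", "cy" (pixels), "cam_to_world" (4x4, takes a point from camera to world coordinates); the wrist camera has in their place "mount" (4x4, takes a point from camera to tool coordinates, whose origin is the TCP and whose axes are the flange's). Camera axes: x right, y down, z forward; pixel columns grow to the right and rows downward; lengths in m; the calibration is good to about 2 mm. The wrist camera is an equidistant fisheye: a pixel r from the principal point sees the ray r / f radians off the axis. A picture is of the moment at which its call begins: read the wrist's pose just before it. There is no depth.
A pose or a line that the arm cannot do raises manip.IKError and nothing moves.
- manip.sign_off(): hands the job in; it is judged then, once.
Readings, each from a call of its own:
- manip.get_time(): time.
- manip.get_joint_positions(): joint angles.
- manip.get_joint_vel(): joint speeds.
- manip.get_tau(): joint torques, N m.
- manip.get_position(): TCP position.
- manip.get_ee_rot(): TCP orientation.
- manip.get_contact_force(): force on the tool from outside, world axes, zero at the start.
- manip.get_torque(): the same for the moment, N m.
- manip.get_width(): finger opening in m.
- manip.get_grip_force(): force on a finger pad.
Only numpy, scipy, OpenCV 4.12 (cv2) and the standard library are available. Lean on these libraries where they do the work, as an engineer would, in place of code of your own. Each camera call takes 0.05 s, during which the arm holds its last target. There are 200 camera calls.

## Working session

There is one attempt and no reset: what is moved stays moved. The work goes in short steps, each a Python script; the robot and the scene stay as the last script left them, time stands still between calls to the robot, and variables do not carry over. Pictures are saved under pics/ and viewed, at most 10 in all, crops included, and the job is handed in when it is done.

```bash
mkdir -p pics; python3 - <<'E'
from rig import manip
import cv2,numpy as np,pickle
d={}
for n in("side","top","wrist"):
    c=manip.camera(n);d[n]=c
    cv2.imwrite(f"pics/{n}0.png",c["image"][:,:,::-1])
    print(n,c["fx"],c["fy"],c["cx"],c["cy"],np.round(c.get("cam_to_world",c.get("mount")),4).tolist())
d["pose"]=(manip.get_position(),manip.get_ee_rot());print(d["pose"],manip.get_time(),manip.get_width())
pickle.dump(d,open("d0.pkl","wb"))
E
```

```text
side 455.9894353502987 455.9894353502987 313.2870301238763 240.8442049356839 [[0.9999, 0.0038, 0.0152, 0.5525], [-0.0052, -0.8349, 0.5505, -0.583], [0.0148, -0.5505, -0.8347, 1.0264], [0.0, 0.0, 0.0, 1.0]]
top 542.0110932135601 542.0110932135601 316.2553180497296 239.89003668317304 [[-0.0235, -0.9829, 0.1824, 0.3564], [-0.9994, 0.0183, -0.0297, 0.0614], [0.0258, -0.183, -0.9828, 1.1741], [0.0, 0.0, 0.0, 1.0]]
wrist 371.64829954431775 371.64829954431775 315.9313904379981 246.45527067550012 [[0.0016, -0.9645, -0.2641, 0.0671], [1.0, 0.0014, 0.001, -0.0003], [-0.0006, -0.2641, 0.9645, -0.1212], [0.0, 0.0, 0.0, 1.0]]
(array([0.28270383, 0.55696275, 0.25269828]), array([-7.31050030e-01, -3.05504268e+00,  1.85551789e-03])) 0.15 0.08540537091725091
```

View pics/side0.png

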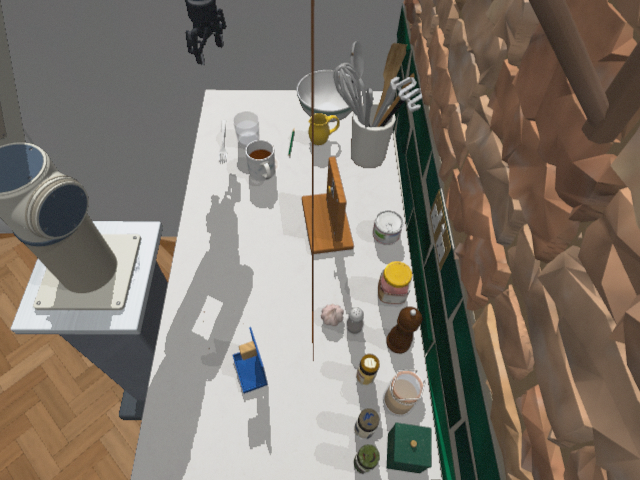

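View pics/top0.png

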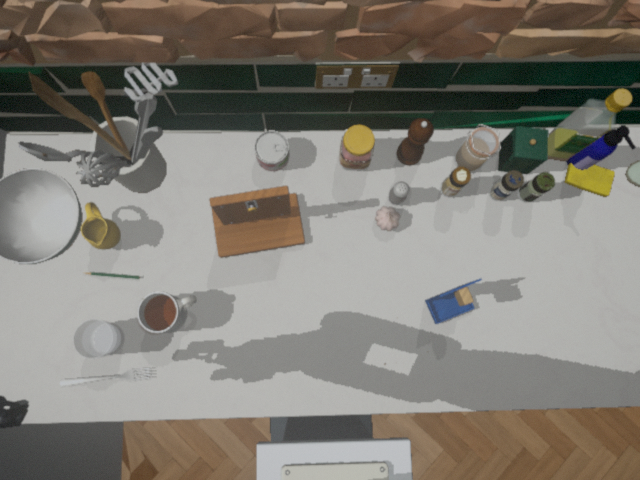

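The side view shows the ledge at about (250,365) with its wooden grip at (248,350), and the stand at (330,215) with its stud near (331,180). The top view shows the ledge at (455,300), the stand at (255,220), the mug at (160,312) and the salt shaker at (400,190). I'll enlarge the important parts.

```bash
python3 - <<'E'
import cv2,pickle,numpy as np
d=pickle.load(open("d0.pkl","rb"))
f=lambda n,x,y,w,h,W,H:cv2.resize(d[n]["image"][y:y+h,x:x+w,::-1],(W,H),interpolation=cv2.INTER_CUBIC)
a=f("top",200,170,120,90,400,300);b=f("top",415,265,120,90,400,300)
c=f("side",290,145,80,120,200,300);e=f("side",220,315,80,120,200,300);g=f("side",300,320,80,60,400,300)
cv2.imwrite("pics/m1.png",np.vstack([np.hstack([a,b]),np.hstack([c,e,g])]))
E
```

```text
(no output)
```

View pics/m1.png

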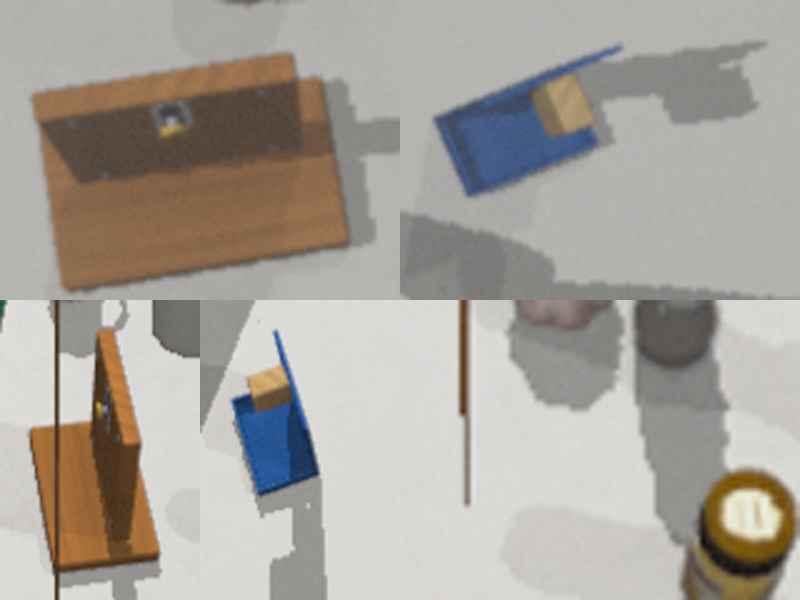

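The crops show the board's front-top edge running (212,207)–(289,195) in the top view. The brass head is at about (251,209) in the top view and (331,189) in the side view. The ledge's plate top runs (426,300)–(482,279), with the grip top centred at (464,297). The brown rod in the side view is close to that camera and absent from the top view.

```bash
cat >h.py <<'E'
import numpy as np,pickle
from scipy.spatial.transform import Rotation as R
def ray(c,u,v):
    M=np.array(c["cam_to_world"]);d=M[:3,:3]@[(u-c["cx"])/c["fx"],(v-c["cy"])/c["fy"],1]
    return M[:3,3],d/np.linalg.norm(d)
def plane(c,p,z):
    o,d=ray(c,*p);return o+d*(z-o[2])/d[2]
def tri(rs):
    A=sum(np.eye(3)-np.outer(d,d) for o,d in rs);b=sum((np.eye(3)-np.outer(d,d))@o for o,d in rs)
    p=np.linalg.solve(A,b);return p,[np.linalg.norm(np.cross(p-o,d)) for o,d in rs]
E
python3 - <<'E'
from h import *
d=pickle.load(open("d0.pkl","rb"));T=d["top"];S=d["side"]
np.set_printoptions(precision=4,suppress=True)
A=lambda x,y:(200+x*.3,170+y*.3);B=lambda x,y:(415+x*.3,265+y*.3);C=lambda x,y:(290+x*.4,145+y*.4);D=lambda x,y:(220+x*.4,315+y*.4)
def seg(n,c,p,q,z):
    a,b=plane(c,p,z),plane(c,q,z);v=a-b;print(n,a,b,"mid",(a+b)/2,"len",np.linalg.norm(v),"yaw",np.arctan2(-v[0],v[1]))
seg("board front",T,A(40,122),A(298,85),.185)
seg("board back",T,A(33,95),A(292,53),.185)
seg("foot front",T,A(65,290),A(348,243),.018)
seg("plate",T,B(37,118),B(222,47),.13)
seg("shelf front",T,B(72,194),B(198,146),.02)
seg("grip front",T,B(152,140),B(193,122),.142)
seg("grip back",T,B(132,90),B(170,72),.142)
seg("board side: near front->near back top",S,C(118,146),C(139,142),.185)
seg("plate side",S,D(76,30),D(118,174),.13)
print("stud",tri([ray(T,*A(172,130)),ray(S,*C(101,110))]))
E
```

```text
board front [0.6068 0.2249 0.185 ] [0.6259 0.0801 0.185 ] mid [0.6164 0.1525 0.185 ] len 0.14603529101188828 yaw 0.13080836179157254
board back [0.6225 0.229  0.185 ] [0.6447 0.0833 0.185 ] mid [0.6336 0.1561 0.185 ] len 0.14743005900806447 yaw 0.1507903602776257
foot front [0.5375 0.2352 0.018 ] [0.5648 0.0524 0.018 ] mid [0.5511 0.1438 0.018 ] len 0.18488766184693717 yaw 0.14839111642729447
plate [ 0.4274 -0.1794  0.13  ] [ 0.4664 -0.2907  0.13  ] mid [ 0.4469 -0.235   0.13  ] len 0.11791684899256848 yaw 0.3369398588961505
shelf front [ 0.3864 -0.2242  0.02  ] [ 0.4148 -0.3072  0.02  ] mid [ 0.4006 -0.2657  0.02  ] len 0.08777925919125351 yaw 0.3305764731297895
grip front [ 0.4127 -0.242   0.142 ] [ 0.4224 -0.2664  0.142 ] mid [ 0.4175 -0.2542  0.142 ] len 0.026287991662326246 yaw 0.37917656860541277
grip back [ 0.4415 -0.2325  0.142 ] [ 0.4513 -0.2553  0.142 ] mid [ 0.4464 -0.2439  0.142 ] len 0.024826374234126404 yaw 0.4094706735867041
board side: near front->near back top [0.6244 0.077  0.185 ] [0.6443 0.0819 0.185 ] mid [0.6343 0.0795 0.185 ] len 0.020480030908961656 yaw 1.8114041891288037
plate side [ 0.4363 -0.2081  0.13  ] [ 0.4774 -0.3275  0.13  ] mid [ 0.4569 -0.2678  0.13  ] len 0.12625957820318948 yaw 0.33125733622473413
stud (array([0.6118, 0.1551, 0.1434]), [np.float64(0.0005856448665570313), np.float64(0.0005856448665570271)])
```

```bash
cat >>h.py <<'E'
def ori(psi,beta=np.pi/2):
    f=np.array([np.cos(psi),np.sin(psi),0]);u=np.array([0,0,1.])
    z=f*np.cos(beta)-u*np.sin(beta);y=np.array([-np.sin(psi),np.cos(psi),0]);x=np.cross(y,z)
    return R.from_matrix(np.c_[x,y,z])
def wray(c,pos,rot,u,v):
    dx,dy=u-c["cx"],v-c["cy"];r=np.hypot(dx,dy);t=r/c["fx"]
    k=np.sin(t)/max(r,1e-9);dc=np.array([dx*k,dy*k,np.cos(t)])
    M=np.array(c["mount"]);Rw=R.from_rotvec(rot).as_matrix()
    return pos+Rw@M[:3,3],Rw@M[:3,:3]@dc
E
python3 - <<'E'
from h import *
from rig import manip
import cv2
psi=.145;s=np.array([.606,.153,.147]);out=[];ims=[]
M=np.array(manip.camera("wrist")["mount"])
for b in np.radians([62,42,28]):
    o=ori(psi,b);m=o.as_matrix();cam=s-.24*m@M[:3,2];p=cam-m@M[:3,3]
    q=manip.solve_ik(p,o.as_rotvec());print(b,p,q)
    if q is None: continue
    manip.move_to(p,o.as_rotvec());manip.hold(.3)
    pr=(manip.get_position(),manip.get_ee_rot());c=manip.camera("wrist");out.append((c,*pr))
    ims.append(cv2.resize(c["image"][90:390,160:480,::-1],(400,375))[:300])
pickle.dump(out,open("w.pkl","wb"));print(manip.get_time())
while len(ims)<4: ims.append(np.zeros((300,400,3),np.uint8))
cv2.imwrite("pics/w1.png",np.vstack([np.hstack(ims[:2]),np.hstack(ims[2:])]))
E
```

```text
1.0821041362364843 [0.55800771 0.14607862 0.24606096] [ 0.26189343  0.22062377  2.04331794 -0.14263155  0.39540682 -1.33572381]
0.7330382858376184 [0.52737595 0.14160562 0.22350273] [0.29864891 0.2499768  2.31029908 3.57415803 0.27475668 1.25585952]
0.4886921905584123 [0.51139759 0.13927239 0.2020107 ] [0.32810511 0.44022695 2.44740681 3.36057666 0.83316753 1.50894303]
6.75
```

View pics/w1.png

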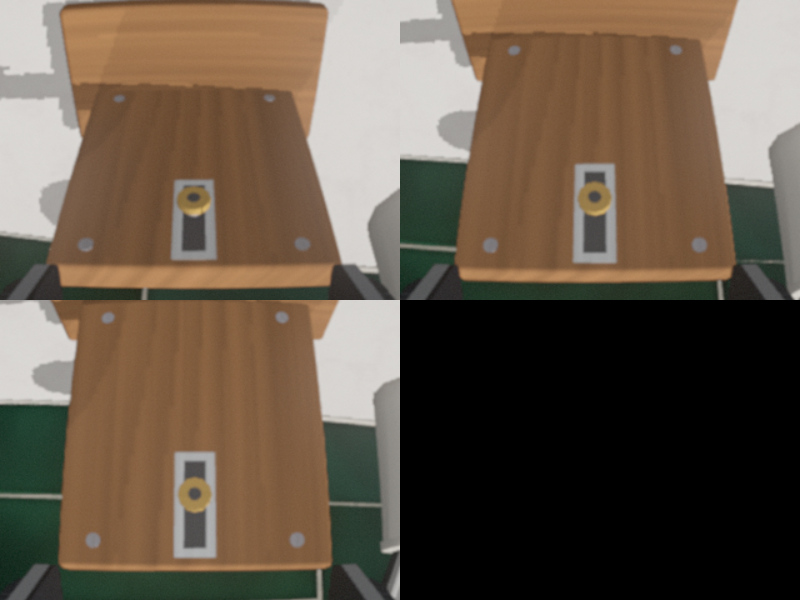

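The three wrist views show the board upside down. The brass head's dark centre is at crop pixels (193,197), (195,197) and (194,193), and the four screws and the slot plate are clear.

```bash
python3 - <<'E'
from h import *
import cv2
np.set_printoptions(precision=4,suppress=True)
W=pickle.load(open("w.pkl","rb"))
P={"hole":[(193.5,197),(195,197),(194.5,193.5)],"s1":[(119,98),(114,50),(108,17)],"s2":[(269,98),(276,50),(281,17)],
"s3":[(85,244),(90,245),(93,240)],"s4":[(302,243),(299,245),(297,240)],"topL":[(60,265),(61,268),(62,266)],"topR":[(340,265),(332,268),(330,266)]}
px=lambda p:(160+(p[0]+.5)*.8-.5,90+(p[1]+.5)*.8-.5)
res={}
for k,v in P.items():
    p,e=tri([wray(*w,*px(a)) for w,a in zip(W,v)]);res[k]=p;print(k,p,np.array(e))
for a,b in(("s1","s2"),("s3","s4"),("topL","topR")):
    v=res[b]-res[a]; print(np.linalg.norm(v),np.arctan2(v[0],-v[1]),(res[a]+res[b])/2)
# head outline by colour
for w in W:
    im=cv2.cvtColor(w[0]["image"],cv2.COLOR_RGB2HSV)
    m=cv2.inRange(im,(18,110,60),(35,255,255));m[:150]=0;m[350:]=0
    n,l,s,c=cv2.connectedComponentsWithStats(m);i=1+s[1:,4].argmax();print(s[i],c[i])
E
```

```text
hole [0.6067 0.1532 0.1478] [0.0001 0.0003 0.0002]
s1 [0.6259 0.1005 0.0302] [0.0001 0.0001 0.0001]
s2 [0.6096 0.2093 0.0305] [0.0001 0.0004 0.0004]
s3 [0.6256 0.1003 0.1707] [0.0002 0.0001 0.0002]
s4 [0.6085 0.2088 0.1711] [0.0001 0.0001 0.0001]
topL [0.6269 0.0865 0.1847] [0.0032 0.0007 0.0026]
topR [0.6065 0.2262 0.185 ] [0.0003 0.001  0.0009]
0.11003661943492148 -2.993449149166809 [0.6178 0.1549 0.0304]
0.10982716465506315 -2.985082904344674 [0.6171 0.1546 0.1709]
0.14118576281856654 -2.9965139572625907 [0.6167 0.1564 0.1848]
[  70  281   58   45 1851] [ 98.0389 302.617 ]
[ 589  150   51   77 2575] [616.1285 182.0171]
[ 595  150   45   55 2013] [618.69   173.7854]
```

The stud and board agree well with the given sizes: head front centre (0.607, 0.153, 0.148), board face through (0.6174, 0.1548), yaw 0.152. Next I'll grasp the ledge, using the half-turn so that joint 6 stays clear of its limit.

```bash
cat >>h.py <<'E'
def down(psi): return (ori(psi+np.pi)).as_rotvec()
def st(): 
    from rig import manip as m
    print(np.round(m.get_time(),2),np.round(m.get_position(),4),"F",np.round(m.get_contact_force(),2),"T",np.round(m.get_torque(),2),"w",round(m.get_width(),4))
E
python3 - <<'E'
from h import *
from rig import manip
import cv2
p=manip.get_position()
manip.servo_line([p[0]-.08,p[1]-.02,.30])
o=down(.338);g=np.array([.432,-.249,.125])
manip.move_to(g+[0,0,.13],o);manip.hold(.2);print(manip.get_joint_positions());st()
pr=(manip.get_position(),manip.get_ee_rot());c=manip.camera("wrist");pickle.dump((c,*pr),open("w2.pkl","wb"))
cv2.imwrite("pics/w2.png",c["image"][:,:,::-1])
E
```

```text
[-5.46389442e-01  2.35080941e-01  1.90320752e+00  1.63116293e-04
  1.00333910e+00  6.86062012e-01]
10.92 [ 0.432  -0.2488  0.255 ] F [-0.14  0.2  -0.34] T [ 0.01 -0.02  0.02] w 0.0852
```

View pics/w2.png

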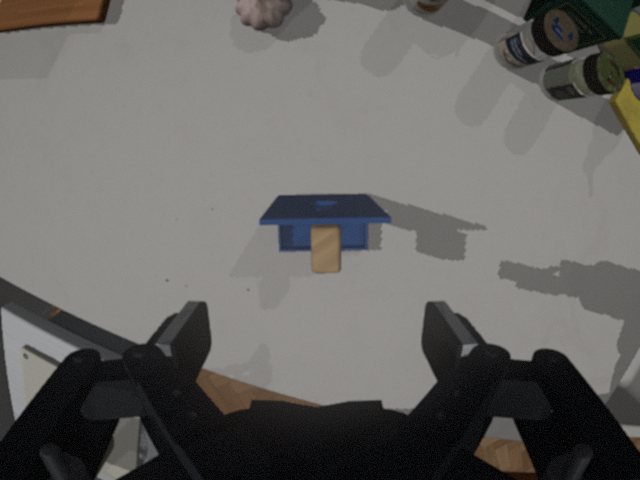

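The wrist view from above shows the grip's top face at about (311..341, 226..272) and the plate's top edge running from (262,221) to (389,219), with the rear face visible. Everything lines up with the fingers.

```bash
python3 - <<'E'
from h import *
np.set_printoptions(precision=4,suppress=True)
w=pickle.load(open("w2.pkl","rb"))
def pl(u,v,z):
    o,d=wray(*w,u,v);return o+d*(z-o[2])/d[2]
c=[pl(*p,.142) for p in((311,226),(340.5,226),(341.5,272),(312,272))]
print(np.mean(c,0),np.linalg.norm(c[0]-c[1]),np.linalg.norm(c[1]-c[2]))
a,b=pl(262,221,.13),pl(389,219,.13);v=a-b;print(a,b,(a+b)/2,np.linalg.norm(v),np.arctan2(-v[0],v[1]))
from rig import manip
yaw=np.arctan2(-v[0],v[1])
f=np.array([np.cos(yaw),np.sin(yaw),0]);print("grip from plate",(a+b)/2-.020*f)
E
```

```text
[ 0.4346 -0.2551  0.142 ] 0.019037078190515314 0.0314184885700265
[ 0.4358 -0.2085  0.13  ] [ 0.4661 -0.2897  0.13  ] [ 0.451  -0.2491  0.13  ] 0.08662632272175513 0.3573920571819139
grip from plate [ 0.4322 -0.2561  0.13  ]
```

```bash
python3 - <<'E'
from h import *
from rig import manip
o=down(.345);g=np.array([.434,-.2555,.125])
manip.move_to(g+[0,0,.09],o)
manip.servo_line(g,o,rate=.12);st()
manip.command_gripper(.0,f_grip=70);manip.hold(.2);st();print(manip.get_grip_force(),manip.get_ee_rot(),o)
manip.servo_line(g+[0,0,.02],rate=.05);manip.hold(.2);st()
manip.servo_line(g+[0,0,.16],rate=.2);manip.hold(.2);st()
E
```

```text
12.15 [ 0.4345 -0.2558  0.1258] F [0.25 0.15 1.21] T [-0.04 -0.05  0.  ] w 0.0853
12.96 [ 0.4341 -0.2554  0.1252] F [-0.44  1.4   5.71] T [ 0.23  0.04 -0.02] w 0.0193
68.29638361930847 [-3.09498542e+00 -5.39094906e-01 -2.98145733e-04] [ 3.09496743e+00  5.39241121e-01 -9.47560490e-17]
13.71 [ 0.4338 -0.2554  0.1448] F [ 0.26 -0.76 -3.6 ] T [-0.07 -0.01  0.  ] w 0.0189
14.76 [ 0.4334 -0.2551  0.2836] F [ 0.35  0.24 -2.21] T [ 0.03 -0.01  0.01] w 0.0191
```

```bash
cat >>h.py <<'E'
PSI=.152;F=np.array([np.cos(PSI),np.sin(PSI),0]);L=np.array([-np.sin(PSI),np.cos(PSI),0])
O=np.array([.6174,.1548,0])
def tgt(x,y,z): # stand coords of keyhole -> TCP
    return O+F*(x-.020)+L*y+np.array([0,0,z+.0652])
def kh():
    from rig import manip as m
    p=m.get_position();d=p-O;return np.array([d@F+.020,d@L,p[2]-.0652])
E
python3 - <<'E'
from h import *
from rig import manip
import cv2
o=down(PSI)
manip.move_to(tgt(-.09,0,.23),o)
manip.servo_line(tgt(-.05,0,.1478),o,rate=.15)
manip.servo_line(tgt(-.025,0,.1478),o,rate=.05);manip.hold(.3)
st();print(kh(),manip.get_ee_rot(),o)
pr=(manip.get_position(),manip.get_ee_rot());c=manip.camera("wrist");pickle.dump((c,*pr),open("w3.pkl","wb"))
T=manip.camera("top")["image"];S=manip.camera("side")["image"]
r=lambda a,W,H:cv2.resize(a[:,:,::-1],(W,H),interpolation=cv2.INTER_CUBIC)
cv2.imwrite("pics/w3.png",np.hstack([r(c["image"][100:340,200:440],520,520),np.vstack([r(T[160:270,190:320],280,260),r(S[120:270,270:400],280,260)])]))
E
```

```text
17.95 [0.5727 0.148  0.213 ] F [ 0.92  0.15 -3.19] T [ 0.01  0.   -0.01] w 0.0194
[-2.51770654e-02 -8.48673206e-06  1.47792174e-01] [ 3.13251435e+00  2.38587232e-01 -2.16873303e-04] [ 3.13252410e+00  2.38531261e-01 -9.59058903e-17]
```

View pics/w3.png

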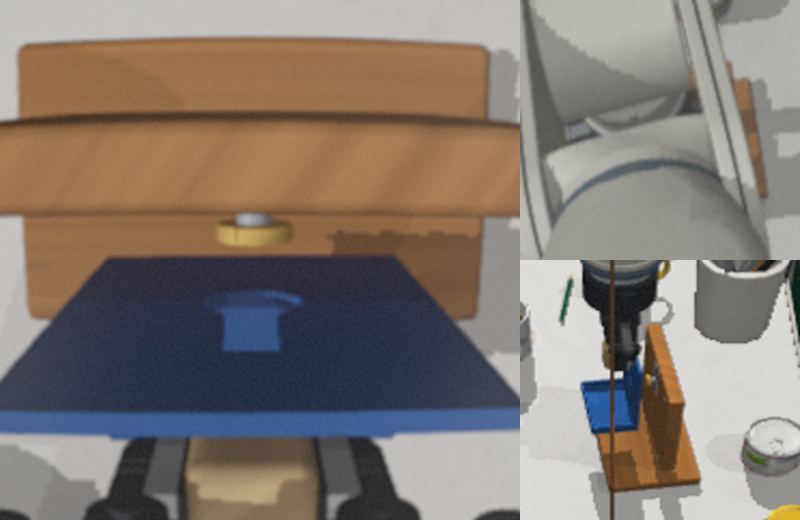

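The wrist view looks down on the plate's rear. The brass head (centre column about 253) is in line with the wide hole (about 252) and the slot (about 251), and the plate is parallel to the board. I'll check the pitch and then approach step by step while feeling the force.

```bash
python3 - <<'E'
from h import *
from rig import manip
np.set_printoptions(precision=4,suppress=True)
w=pickle.load(open("w3.pkl","rb"));s=240/520
def pl(u,v,z):
    o,d=wray(*w,200+(u+.5)*s-.5,100+(v+.5)*s-.5);p=o+d*(z-o[2])/d[2];return np.array([(p-O)@F,(p-O)@L,p[2]])
print("bot",pl(108,258,.0878),pl(395,257,.0878),"top",pl(-5,409,.2178),pl(522,409,.2178),"head",pl(216,233,.1478),pl(291,233,.1478),"slot",pl(251.5,340,.185))
F0=manip.get_contact_force();x=-.025
while x<.004:
    x+=.001 if x<-.0145 else .0006
    manip.servo_line(tgt(x,0,.1478),rate=.02)
    f=manip.get_contact_force()-F0;k=kh()
    if x>-.014: print(round(x,4),k,"f",np.array([f@F,f@L,f[2]]))
    if abs(f@F)>3.5 or np.linalg.norm(f)>6: break
print(manip.get_time())
E
```

```text
bot [-0.0267  0.0452  0.0878] [-0.0263 -0.0451  0.0878] top [-0.0258  0.0412  0.2178] [-0.0257 -0.0439  0.2178] head [-0.0091  0.0083  0.1478] [-0.0091 -0.0093  0.1478] slot [-0.024  -0.0001  0.185 ]
-0.014 [-0.0139  0.      0.1478] f [-0.4476 -0.2704  0.6714]
-0.0134 [-0.0133 -0.      0.1478] f [0.602  0.4909 1.5954]
-0.0128 [-0.0128  0.      0.1478] f [ 0.3649 -0.3592  1.4414]
-0.0122 [-0.0122  0.      0.1478] f [ 0.4004  0.5147 -0.5261]
-0.0116 [-0.0115 -0.      0.1478] f [0.2367 0.0124 0.4616]
-0.011 [-0.011  -0.      0.1478] f [-0.5328 -0.3749  0.9966]
-0.0104 [-0.0104  0.      0.1478] f [-0.0868 -0.1969  0.0984]
-0.0098 [-0.0097 -0.      0.1478] f [0.0046 0.9845 0.8302]
-0.0092 [-0.0092  0.      0.1478] f [-1.031  -0.2242 -0.4956]
-0.0086 [-0.0086  0.      0.1478] f [-0.5077  0.1695 -0.6387]
-0.008 [-0.008   0.      0.1478] f [0.0009 0.2084 0.8327]
-0.0074 [-0.0074 -0.      0.1478] f [0.5259 0.2211 0.457 ]
-0.0068 [-0.0068  0.      0.1478] f [-0.1005  0.5471  0.8063]
-0.0062 [-0.0062 -0.      0.1478] f [1.0319 0.4274 0.551 ]
-0.0056 [-0.0055 -0.      0.1478] f [-0.2263  0.4085  0.6306]
-0.005 [-0.005   0.      0.1478] f [ 0.0352  0.256  -0.1058]
-0.0044 [-0.0044  0.      0.1478] f [-0.3009  0.5416  0.819 ]
-0.0038 [-0.0038 -0.      0.1478] f [-0.033   0.347   0.7192]
-0.0032 [-0.0032  0.      0.1478] f [ 0.0526 -0.0765  0.6415]
-0.0026 [-0.0026 -0.      0.1478] f [0.3908 0.6444 0.6693]
-0.002 [-0.002  -0.      0.1478] f [-0.2855 -0.3281  0.6369]
-0.0014 [-0.0013  0.      0.1478] f [-0.6847  0.157  -0.3187]
-0.0008 [-0.0008  0.      0.1478] f [0.1503 0.209  0.693 ]
-0.0002 [-0.0002 -0.      0.1478] f [ 1.3003 -0.1262  0.6147]
0.0004 [0.0004 0.     0.1478] f [-0.3216  0.2955  0.9536]
0.001 [ 0.0006 -0.      0.1477] f [-2.9347 -0.3028  2.1671]
0.0016 [0.0007 0.     0.1476] f [-6.3923 -0.1591  3.2955]
27.35
```

The head entered the hole freely, and the back touched the board at x ≈ 0.6 mm. Next I'll ease off slightly and slide down, feeling for the end of the slot.

```bash
python3 - <<'E'
from h import *
from rig import manip
np.set_printoptions(precision=3,suppress=True)
X=-.0004
manip.servo_line(tgt(X,0,.1478),rate=.01);manip.hold(.15);F0=manip.get_contact_force();print(kh())
z=.1478
while z>.106:
    z-=.002 if z>.121 else .0007
    manip.servo_line(tgt(X,0,z),rate=.025)
    f=manip.get_contact_force()-F0;k=kh();v=np.array([f@F,f@L,f[2]])
    print(k,v)
    if np.linalg.norm(v)>4.5:
        manip.hold(.1);f=manip.get_contact_force()-F0;print("again",kh(),f)
        if np.linalg.norm(f)>4.5: break
print(manip.get_time())
E
```

```text
[-0.    -0.     0.148]
[-0.     0.     0.146] [-0.082 -0.222 -0.479]
[-0.001 -0.     0.144] [ 0.368 -0.658 -0.98 ]
[-0.     0.     0.142] [ 0.198 -1.128 -1.317]
[-0.001  0.     0.14 ] [ 0.579 -0.02  -0.594]
[-0.001  0.     0.138] [-1.081 -0.487 -1.344]
[-0.001  0.     0.136] [-0.243  0.679 -0.79 ]
[-0.001 -0.     0.134] [ 0.38   0.456 -0.466]
[-0.001 -0.     0.132] [-0.318  0.631 -0.428]
[-0.   -0.    0.13] [ 0.092  1.09  -1.739]
[-0.001  0.     0.128] [-0.45   0.357 -0.616]
[-0.001 -0.     0.126] [-0.015  0.466 -0.653]
[-0.001 -0.     0.124] [-0.268  0.274 -0.107]
[-0.001 -0.     0.122] [-0.405  0.025 -0.322]
[-0.001 -0.     0.12 ] [-0.554 -0.225 -1.206]
[-0.    -0.     0.119] [-0.312 -0.013 -1.365]
[-0.     0.     0.118] [-0.283  0.163 -1.006]
[-0.     0.     0.118] [-0.338  1.469 -1.025]
[-0.     0.     0.117] [-0.047  0.49  -1.   ]
[-0.     0.     0.116] [-0.275  0.703 -1.005]
[-0.    -0.     0.116] [-0.415 -0.281 -0.092]
[-0.    -0.     0.115] [-0.222  0.592  0.39 ]
[-0.    -0.     0.114] [ 0.191 -0.491 -0.932]
[-0.     0.     0.114] [-1.132  0.369  2.03 ]
[-0.     0.     0.113] [-3.082  1.434  7.752]
again [-0.     0.     0.114] [-3.684 -0.877  8.172]
33.95
```

```bash
python3 - <<'E'
from h import *
from rig import manip
import cv2
manip.servo_line(tgt(-.0004,0,.1136),rate=.01);manip.hold(.1);st()
manip.command_gripper(.019,f_grip=20);manip.command_gripper(.045);manip.hold(.4);st()
p=manip.get_position()
manip.servo_line(p+[0,0,.06],rate=.06);st()
manip.servo_line(p+[0,0,.14],rate=.15)
manip.servo_line(p+[-.03,0,.14]);manip.hold(.3);st()
c=manip.camera("wrist")
r=lambda a,W,H:cv2.resize(a[:,:,::-1],(W,H),interpolation=cv2.INTER_CUBIC)
S=manip.camera("side")["image"]
cv2.imwrite("pics/w4.png",np.hstack([r(c["image"][100:400,160:480],480,450),r(S[120:270,270:370],300,450)]))
E
```

```text
34.3 [0.5974 0.1517 0.1789] F [-0.08  0.09  2.82] T [-0.03  0.11 -0.02] w 0.0191
35.28 [0.5972 0.1517 0.1788] F [ 0.64 -0.42 -0.28] T [-0.02  0.01  0.02] w 0.0451
36.43 [0.597  0.1517 0.2383] F [ 0.24 -0.05  0.57] T [-0.02 -0.01  0.01] w 0.0451
37.77 [0.5677 0.1517 0.3186] F [ 0.6   0.52 -0.3 ] T [ 0.01 -0.01 -0.01] w 0.045
```

View pics/w4.png

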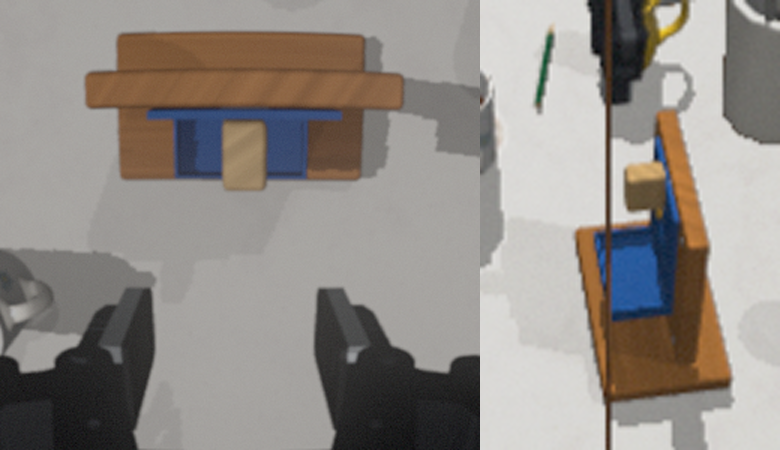

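The ledge hangs upright and flush against the board, with its plate edge at about (150..340, 113) parallel to the board at about y=105. The gripper is well clear, so I'm handing in.

```bash
python3 -c "
from rig import manip
manip.hold(.5);print(manip.sign_off())"
```

```text
the job is handed in; nothing more can be done
None
```

The ledge is hanging on the stud, flush with the board and upright, the gripper is clear, and the job was handed in at about 38 s of the 72 s; no verdict came back.

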